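Open the flour canister: flip up the tab, unscrew the lid, lay it on the mat

ROBOT

A 6-joint arm with a two-finger parallel gripper is mounted at the origin on a cart in front of the work surface, level with it; the furniture and walls round the work are solid. World frame = base frame: x ahead of the robot, y to its left, z up, the work surface at z = 0. Lengths are in m, angles in rad, forces in N, time in s.
With the tool pointing down it reaches from about 0.2 to 0.875 m from the base axis. Payload 3.4 kg.
Tool frame: the origin (TCP) lies on the mounting face of the last link; the fingertips stand 199 mm ahead of it and the grasp point (between the pads) lies 180 mm ahead of it; z points along the fingers, y is the line along which they close (so a half turn about z gives the same grasp; the last joint's range is limited). The gripper opens to 94 mm and grips with 3 to 60 N. Pads are 16 mm wide; open, the fingers measure 119 mm over their backs; the gripper's body (75 mm by 177 mm) begins 78 mm behind the grasp point.
Start: joints at [-1.279, 0.276, 1.505, -0, 1.361, -0.121], TCP at [0.231, -0.527, 0.405] pointing down, gripper open.
Joint ranges: [-2.89, 2.89], [-0.75, 2.08], [0.22, 2.7], [-1.18, 4.32], [0.11, 2.71], [-2.7, 2.7]. Speed limits (rad/s): [2.57, 2.57, 3.14, 3.14, 3.14, 3.14].

INTERFACE

Orientations are given as a rotation vector (axis times angle).
In Python, from bench import env gives the robot as it stands.
- The arm moves only by the tool carry_out, never from a script. Its argument "deltas" is a list of rows, each a list of 7 numbers: the shift along the world's x, y, z as a fraction of full scale, then the turn, a rotation vector about the world's x, y, z as a fraction of full scale, then the opening, from 0 (shut) to 1 (fully open). A call has 1 to 20 rows; each row is the pose to reach, as a shift and turn from the pose commanded when the call began; what a row does not reach only later rows make up. Full scale, the value 1, is 0.4 m for a shift and 90 degrees for a turn. A row lasts 1/10 s, in which the tool goes at most 50 mm and 8.59 degrees, less where a joint would pass 70% of its speed; a pose out of reach is approached as far as the arm can. A call with a number of a shift or a turn outside -1 to 1 is refused whole. A call with a gripper value outside its range is refused whole. The fingers move at their own pace and stop on an object; "squeeze" is the grip in N (left out, the last holds). Time passes only in rows, so rows that repeat a pose let the fingers close. It gives the time, the measured TCP pose, the force, the opening and the grip force at its end, in the units of the state.
- env.read_state(): the state, without advancing time (a new reading comes with each control period).
- env.get_image(name): name is "scene" or "side" or "wrist"; returns (picture, depth): 480x640x3 uint8, blue, green, red; 480x640 float32, m along the optical axis (not along the pixel's ray), 0 where there is no reading.
- env.camera_model(name): a dict with "mtx" (3x3 intrinsics, pixels), "k1" (the pictures are not rectified: a ray, as slopes to the right and down, at radius r is drawn at 1 + k1 r^2 times it, then the intrinsics apply), "R" (3x3) and "t" (3): a world point X has camera coordinates R X + t. Camera axes: x right, y down, z forward; pixel columns grow to the right and rows downward; lengths in m; the calibration is good to about 2 mm. A picture is of the moment at which its call begins: read the wrist's pose just before it. camera_model takes no time and is no camera call; for the wrist camera it gives the pose at the moment of the call.
- env.job_done(): hands the job in; it is judged then, once.
The state is a dict: "clock": time; "joint_pos": joint angles; "qd": joint speeds; "joint_torque": joint torques, N m; "ee_pos": TCP position; "ee_rot": TCP orientation; "force": force on the tool from outside, world axes, zero at the start; "moment": the same for the moment, N m; "opening": opening from 0.0 (shut) to 1.0 (fully open); "finger_force": force on a finger pad.
Only numpy, scipy, OpenCV 4.12 (cv2) and the standard library are available. Lean on these libraries where they do the work, as an engineer would, in place of code of your own. Each camera call takes 0.05 s, during which the arm holds its last target. There are 200 camera calls.

TASK

Open the flour canister: first flip the lid's fold-down tab up until it stands upright, then use the tab to turn the lid anticlockwise until you feel it come up against its stop, without wrenching the neck ring round, and lift the lid out. Set the lid down gently, right way up and wholly on the round cork mat, let go of it, and leave everything else where it is.

Things in the scene. Friction and masses are not known exactly. Their poses are not given: they have to be found in the camera images.
- canister: Steel flour canister, 150 mm in diameter, neck 117 mm across with its rim 130 mm above the counter; heavy, does not move. Origin at the centre of its underside; the closed lid is centred on its axis. A sprung seal inside pushes the closed lid up with about 10 N.
- lid: Loose black lid, 111 mm wide, 22 high without tab, 0.15 to 0.23 kg. Origin: centre of its underside (82 mm plug; 115 mm above the counter when closed); z up. Lugs hold it under the neck ring until it is turned anticlockwise from above by 0.5 to 1.5 rad (varies; no pose shows it) to its stop; turning takes under 0.25 Nm. At the stop it lifts straight out, with 0.14 rad of play back from the stop.
- tab_hinge (a point): Middle of the tab's hinge axis, on the lid's own vertical axis, 32 mm above the lid's underside and 10 mm above the flange's top; axes as the lid's: y is the hinge axis, the folded tab points to the lid's -x, z up. Two ears of the hinge stand at y = +-17 to +-23 mm, up to 5 mm above the axis.
- lid_edge (a point): Point on the lid's flange under the folded tab's end, 50 mm from the lid's axis along its -x, 22 mm above the lid's underside; axes as the lid's.
- tab (a joint): Angle of the steel tab: 0 folded flat along the lid's -x, 1.57 straight up on the lid's axis (stop). Plate 30 mm wide (along the hinge), 8 mm thick, reaching 46 mm from the hinge, with a window 14 mm wide; folded, 6 mm of air lie under it. Its stiff hinge (0.06 Nm) stays where left. Can be pinched across its width when folded, across its thickness when upright.
- neck_ring (a joint): How far (rad) the steel ring inside the neck has been twisted; starts at 0. It is only a friction fit and gives way when the lid is forced against a stop (there is one clockwise too) with more than 0.4 Nm; it must not be wrenched round (at most about 0.1 rad either way).
- mat_top (a point): Centre of the top of the round cork mat, 160 mm in diameter and 6 mm thick, fixed on the counter, where the lid is to be laid.
- marker_pen: White marker pen, 135 mm long, lying between canister and mat; to be left alone. Origin at the centre of its underside.
- packet: Flat kraft paper packet, 62x100x14 mm, at the front edge of the counter; to be left alone. Origin at the centre of its underside.
- bell: Counter bell, 74 mm wide, 57 mm high, behind the pen; to be left alone. Origin at the centre of its underside.

How it is judged:
On the way, in this order (a step that is already met when the one before it is completed fails the run):
1. the tab is flipped up while the lid has not yet been turned (value of joint tab above 1.3 rad and distance of lid_edge from where it was at the start of the episode below 0.015 m and distance of lid from where it was at the start of the episode below 0.006 m), for 0.2 s.
2. the lid is unscrewed and lifted out of the neck (z of lid in the frame of canister above 0.145 m), for 0.1 s.
At the end, for the whole second after the job is handed in: The lid lies right way up (tilt under 0.1 rad), flat and wholly on the cork mat (centre within 26 mm of the mat's centre), at rest and released (horizontal distance between tab_hinge and mat_top below 0.026 m and z of lid in the frame of mat_top below 0.004 m and angle between lid's own z axis and vertical below 0.1 rad and linear speed of lid below 0.02 m/s and contact force between the fingers and lid below 0.1 N); the robot touches nothing.
It fails at once if the neck ring is wrenched round by more than 0.10 rad (value of joint neck_ring above 0.1 rad or value of joint neck_ring below -0.1 rad).
It fails at once if the lid is dropped or slammed down (faster than 0.5 m/s within 40 mm of the mat) (height (world z) of lid below 0.046 m and linear speed of lid above 0.5 m/s).
It fails at once if the pen, the packet or the bell is shifted by more than 30 mm (distance of any of marker_pen, packet, bell from where it was at the start of the episode above 0.03 m).
It also fails if it takes over 72 s, if anything falls off the work surface, if the arm or the gripper's body presses on something with over 40 N, if the wrist force passes 120 N, or if a joint passes its speed limit or range.

## Working session

There is one attempt and no reset: what is moved stays moved. The work goes in short steps, Python scripts to look and compute and a tool call to move; the robot and the scene stay as the last step left them, time stands still between calls to the robot, and variables do not carry over. Pictures are saved under pics/ and viewed, at most 14 in all, crops included, and the job is handed in when it is done.

Besides the shell and the picture viewer there is one more tool, called after "Call:" by a JSON object that holds its "method" and its "body", one argument or row to a line. carry_out: Moves the arm, as the interface text tells. Shift numbers are shares of 0.4 m and turn numbers shares of 90 degrees, none past 1 either way. Its arguments: {"type":"object","properties":{"deltas":{"type":"array"},"squeeze":{"type":"number"}},"required":["deltas"]}

```bash
ls; mkdir -p pics
cat > h.py <<'E'
import numpy as np, cv2
from bench import env
def shot(n,f=None):
    m=env.camera_model(n); im,d=env.get_image(n)
    if f: cv2.imwrite('pics/'+f,im)
    np.savez('/tmp/%s.npz'%n,im=im,d=d,**{k:np.array(v) for k,v in m.items()})
    return im,d,m
def load(n):
    z=np.load('/tmp/%s.npz'%n); return z['im'],z['d'],z
def rays(m,uv):
    K=np.array(m['mtx']);k=float(m['k1'])
    return cv2.undistortPoints(np.array(uv,float).reshape(-1,1,2),K,np.array([k,0,0,0,0.])).reshape(-1,2)
def world(m,uv,d):
    r=rays(m,uv);d=np.array(d,float).reshape(-1,1)
    c=np.hstack([r*d,d]); return (c-np.array(m['t']).ravel())@np.array(m['R'])
def onplane(m,uv,z):
    r=rays(m,uv);R=np.array(m['R']);c=-R.T@np.array(m['t']).ravel()
    v=np.hstack([r,np.ones((len(r),1))])@R
    return c+v*((z-c[2])/v[:,2])[:,None]
def cloud(m,d):
    v,u=np.nonzero(d>0); return world(m,np.c_[u,v],d[v,u]),u,v
E
python3 - <<'E'
from h import *
s=env.read_state(); print({k:np.round(v,3) for k,v in s.items()})
a,_,m=shot('scene','scene1.png'); b,_,m2=shot('side','side1.png')
for q in (m,m2): print(-np.array(q['R']).T@q['t'], q['mtx'],q['k1'])
E
```

```text
pics
{'clock': np.float64(0.0), 'joint_pos': array([-1.279,  0.277,  1.506, -0.   ,  1.361, -0.121]), 'qd': array([ 0.   , -0.001,  0.   , -0.002, -0.001, -0.   ]), 'joint_torque': array([-1.0000e-03, -4.0459e+01, -2.3723e+01,  7.0000e-02,  3.4000e-02,
       -0.0000e+00]), 'ee_pos': array([ 0.231, -0.527,  0.404]), 'ee_rot': array([-3.073, -0.643,  0.   ]), 'force': array([ 0.793,  0.798, -0.007]), 'moment': array([-0.028,  0.022,  0.025]), 'finger_force': np.float64(0.0), 'opening': np.float64(0.999)}
[-0.19145769 -0.53897712  0.53800432] [[533.89826938   0.         321.09908216]
 [  0.         533.89826938 232.77969669]
 [  0.           0.           1.        ]] -0.14658782370763437
[ 0.38023544 -0.69390338  0.63592584] [[488.44566273   0.         325.17082554]
 [  0.         488.44566273 234.74754437]
 [  0.           0.           1.        ]] -0.07562255726140842
```

View pics/scene1.png

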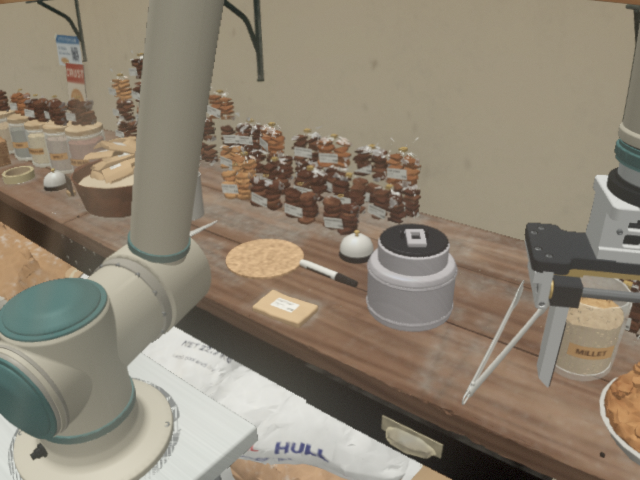

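View pics/side1.png

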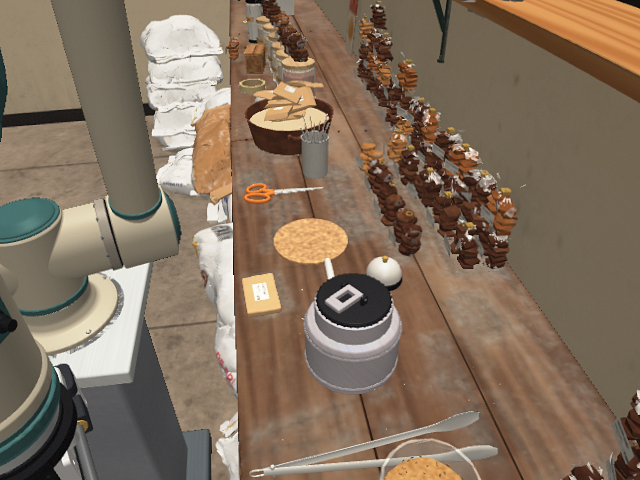

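The scene view shows the canister at about (411,280) with a black lid and light tab at (415,238), the mat at (264,258), the pen at (328,272), the bell at (356,247) and the packet at (285,306). The side view has the lid at (354,300), the tab at (344,298), the mat at (311,240), the pen below the mat, and the bell at (384,270).

Run:
```python
from h import *
for n in('side','scene'):
    im,d,m=load(n); P,u,v=cloud(m,d)
    c=im[v,u].astype(int)
    # lid: black pixels z~0.137
    L=(abs(P[:,2]-0.137)<0.006)&(c.max(1)<70)&(P[:,0]>0.2)&(P[:,0]<.8)
    q=onplane(m,np.c_[u,v][L],0.137)[:,:2]
    ctr=np.median(q,0)
    q=q[np.linalg.norm(q-ctr,axis=1)<0.075]
    (cx,cy),r=cv2.minEnclosingCircle(q.astype(np.float32))
    print(n,'lid',cx,cy,r,len(q))
    N=np.linalg.norm(P[:,:2]-[cx,cy],axis=1)
    T=(N<0.05)&(P[:,2]>0.14)&(c.min(1)>110)
    t=onplane(m,np.c_[u,v][T],0.151)[:,:2]
    print(' tab',t.mean(0),cv2.minAreaRect(t.astype(np.float32)),P[T,2].mean(),len(t))
    print(' bx',np.round(cv2.boxPoints(cv2.minAreaRect(t.astype(np.float32))),4).tolist())
    # mat
    uv0={'side':(311,240),'scene':(264,258)}[n]
    p0=onplane(m,[uv0],0.006)[0]
    M=(np.linalg.norm(P[:,:2]-p0[:2],axis=1)<0.12)&(abs(P[:,2]-.006)<.008)&(c[:,2]>150)&(c[:,2]-c[:,0]>50)
    g=onplane(m,np.c_[u,v][M],0.006)[:,:2]
    e=cv2.minEnclosingCircle(g.astype(np.float32)); print(' mat',p0,e,len(g),P[M,2].mean(), (g.max(0)+g.min(0))/2)
im,d,m=load('side')
cv2.imwrite('pics/c1.png',cv2.resize(im[255:345,295:415],None,fx=6,fy=6,interpolation=cv2.INTER_CUBIC))
```

```text
side lid 0.5079307556152344 -0.18927481770515442 0.0569794662296772 2509
 tab [ 0.48968667 -0.19948828] ((0.4902879297733307, -0.19913874566555023), (0.052635446190834045, 0.03119822032749653), 35.18362045288086) 0.15205792644919403 431
 bx [[0.45980000495910645, -0.20160000026226044], [0.47780001163482666, -0.22709999978542328], [0.520799994468689, -0.19670000672340393], [0.5027999877929688, -0.1712000072002411]]
 mat [0.48889299 0.13320477 0.006     ] ((0.4877038598060608, 0.1364206075668335), 0.08176718652248383) 2667 0.007098576681338219 [0.48813562 0.13645122]
scene lid 0.502291738986969 -0.1898660957813263 0.0541762076318264 1025
 tab [ 0.48597789 -0.20109073] ((0.4864811301231384, -0.20103931427001953), (0.05828738212585449, 0.03272702917456627), 35.37278366088867) 0.15054035122061726 315
 bx [[0.45320001244544983, -0.2046000063419342], [0.4722000062465668, -0.2312999963760376], [0.5196999907493591, -0.19750000536441803], [0.5008000135421753, -0.17080000042915344]]
 mat [0.48149652 0.13120576 0.006     ] ((0.46532464027404785, 0.12068364024162292), 0.1063433587551117) 2431 0.006039207154656517 [0.482168   0.12795345]
```

View pics/c1.png

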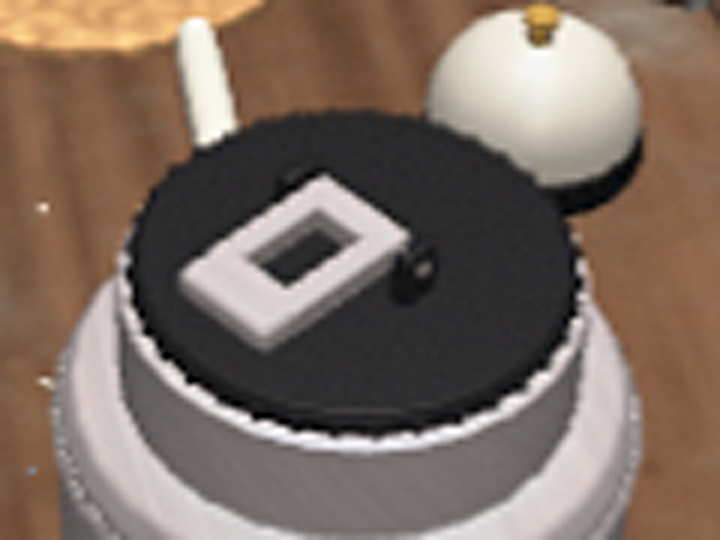

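The crop shows the folded tab pointing down-left from the hinge ears, which matches the fit: lid centre about (0.508,-0.188), tab pointing along yaw 215°, so lid x is at about 35°. I'll move above the tab with the fingers closing along the hinge.

Call:
{"method": "carry_out", "body": {
  "deltas": [
    [0, 0, 0.1, 0, 0, 0, 1],
    [0.65, 0.8, 0.1, 0, 0, 0.122, 1],
    [0.65, 0.8, 0.1, 0, 0, 0.122, 1],
    [0.65, 0.8, 0.1, 0, 0, 0.122, 1],
    [0.65, 0.8, 0.1, 0, 0, 0.122, 1],
    [0.65, 0.8, 0.1, 0, 0, 0.122, 1],
    [0.65, 0.8, 0.1, 0, 0, 0.122, 1],
    [0.65, 0.8, 0.1, 0, 0, 0.122, 1],
    [0.65, 0.8, 0.1, 0, 0, 0.122, 1],
    [0.65, 0.8, 0.1, 0, 0, 0.122, 1],
    [0.65, 0.8, 0.1, 0, 0, 0.122, 1],
    [0.65, 0.8, 0.1, 0, 0, 0.122, 1],
    [0.65, 0.8, 0.1, 0, 0, 0.122, 1]
  ],
  "squeeze": 20
}}

```text
clock: 1.4
ee_pos: [0.4899, -0.208, 0.4445]
ee_rot: [3.0, 0.932, -0.002]
force: [-0.3, -0.2, -0.4]
opening: 1.005
finger_force: 0.0
```

Run:
```python
from h import *
s=env.read_state(); print({k:np.round(s[k],4).tolist() for k in('clock','ee_pos','ee_rot','joint_pos','force','moment')})
im,d,m=shot('wrist','wrist1.png'); print(-np.array(m['R']).T@m['t']); print((d>0).mean())
```

```text
{'clock': 1.4, 'ee_pos': [0.4899, -0.208, 0.4445], 'ee_rot': [2.9998, 0.9322, -0.0015], 'joint_pos': [-0.5319, 0.1908, 1.522, -0.0009, 1.4292, 0.4364], 'force': [-0.3392, -0.1737, -0.3527], 'moment': [0.0081, -0.0059, 0.0013]}
[ 0.54638634 -0.16829796  0.42455572]
0.9961067708333333
```

View pics/wrist1.png

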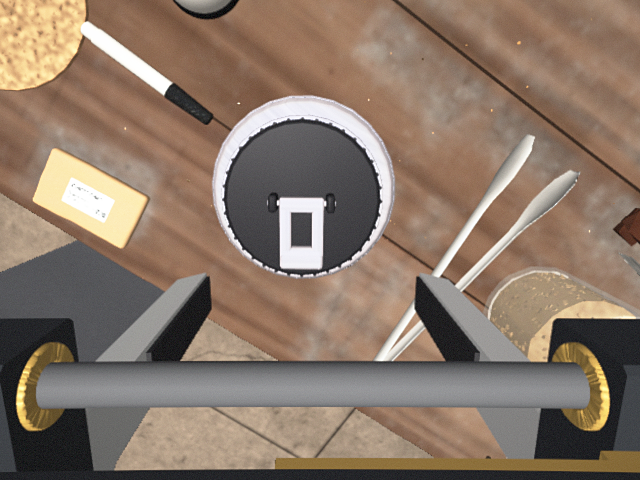

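The wrist view shows the lid circle centred near (303,197), the tab from about (301,198) to (301,269), and the ears at (272,203) and (331,203). The tab is almost aligned with the gripper.

Run:
```python
from h import *
im,d,m=load('wrist'); P,u,v=cloud(m,d); c=im[v,u].astype(int)
L=(abs(P[:,2]-0.137)<0.006)&(c.max(1)<90)&(np.linalg.norm(P[:,:2]-[.508,-.188],axis=1)<.065)
q=onplane(m,np.c_[u,v][L],0.137)[:,:2]
print('lid',cv2.minEnclosingCircle(q.astype(np.float32)),len(q),P[L,2].mean())
T=(P[:,2]>.14)&(c.min(1)>150)&(np.linalg.norm(P[:,:2]-[.49,-.2],axis=1)<.045)&(u>270)&(u<332)&(v<272)
t=onplane(m,np.c_[u,v][T],0.151)[:,:2]; r=cv2.minAreaRect(t.astype(np.float32))
print('tab',r,P[T,2].mean(),np.round(cv2.boxPoints(r),4).tolist())
e=onplane(m,[(272,203),(331,203)],.152); print('ears',e.tolist(),e.mean(0)); w=e[1]-e[0]; print(np.degrees(np.arctan2(w[1],w[0])))
```

```text
lid ((0.5085116624832153, -0.1849871426820755), 0.05562658607959747) 12867 0.1374267319566069
tab ((0.49151551723480225, -0.19649899005889893), (0.048723846673965454, 0.03208164870738983), 34.49253845214844) 0.15139131502606742 [[0.46239998936653137, -0.19709999859333038], [0.4805000126361847, -0.22349999845027924], [0.5206999778747559, -0.19589999318122864], [0.5024999976158142, -0.16949999332427979]]
ears [[0.49805038817997815, -0.16865278953777704, 0.15199999999999997], [0.5202755377524368, -0.20099457130025436, 0.15199999999999997]] [ 0.50916296 -0.18482368  0.152     ]
-55.50329840551633
```

Call:
{"method": "carry_out", "body": {
  "deltas": [
    [-0.03, 0.005, -0.1, 0, 0, 0, 1],
    [-0.03, 0.005, -0.2, 0, 0, 0, 1],
    [-0.03, 0.005, -0.24, 0, 0, 0, 1],
    [-0.03, 0.005, -0.261, 0, 0, 0, 1],
    [-0.03, 0.005, -0.261, 0, 0, 0, 1]
  ]
}}

```text
clock: 1.95
ee_pos: [0.4781, -0.2056, 0.3396]
ee_rot: [-2.999, -0.932, 0.002]
force: [1.1, 0.4, 0.0]
opening: 1.0
finger_force: 0.0
```

Run:
```python
from h import *
s=env.read_state(); print({k:np.round(s[k],4).tolist() for k in('clock','ee_pos','ee_rot','joint_pos','force','moment')})
im,d,m=shot('wrist'); cv2.imwrite('pics/w2.png',im)
```

```text
{'clock': 1.95, 'ee_pos': [0.4781, -0.2056, 0.3396], 'ee_rot': [-2.999, -0.9323, 0.0019], 'joint_pos': [-0.5397, 0.2413, 1.7237, -0.0002, 1.1781, 0.4284], 'force': [1.1173, 0.3897, 0.0294], 'moment': [-0.0275, 0.0186, -0.0525]}
```

View pics/w2.png

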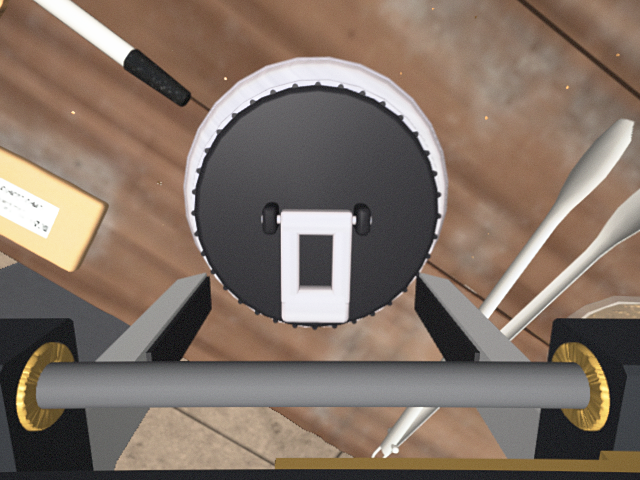

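The fingers straddle the tab's end (tab centre column 316, finger midline 313). I'll close gently.

Call:
{"method": "carry_out", "body": {
  "deltas": [
    [0, 0, 0, 0, 0, 0, 0],
    [0, 0, 0, 0, 0, 0, 0],
    [0, 0, 0, 0, 0, 0, 0],
    [0, 0, 0, 0, 0, 0, 0],
    [0, 0, 0, 0, 0, 0, 0],
    [0, 0, 0, 0, 0, 0, 0],
    [0, 0, 0, 0, 0, 0, 0],
    [0, 0, 0, 0, 0, 0, 0]
  ],
  "squeeze": 12
}}

```text
clock: 2.8
ee_pos: [0.4787, -0.2047, 0.3403]
ee_rot: [2.999, 0.935, -0.0]
force: [-0.4, 0.6, 0.1]
opening: 0.357
finger_force: 0.0
```

Call:
{"method": "carry_out", "body": {
  "deltas": [
    [0, 0, 0, 0, 0, 0, 0],
    [0, 0, 0, 0, 0, 0, 0],
    [0, 0, 0, 0, 0, 0, 0]
  ]
}}

```text
clock: 3.1
ee_pos: [0.479, -0.2052, 0.3404]
ee_rot: [2.998, 0.934, 0.001]
force: [1.6, -2.3, -0.8]
opening: 0.314
finger_force: 12.0
```

Call:
{"method": "carry_out", "body": {
  "deltas": [
    [0.001, 0.001, 0.0156, 0, 0, 0, 0],
    [0.001, 0.001, 0.0156, 0, 0, 0, 0],
    [0.0045, 0.003, 0.031, 0, 0, 0, 0],
    [0.0045, 0.003, 0.031, 0, 0, 0, 0],
    [0.01, 0.007, 0.045, 0, 0, 0, 0],
    [0.01, 0.007, 0.045, 0, 0, 0, 0],
    [0.0174, 0.012, 0.058, 0, 0, 0, 0],
    [0.0174, 0.012, 0.058, 0, 0, 0, 0]
  ]
}}

```text
clock: 3.9
ee_pos: [0.4859, -0.2003, 0.364]
ee_rot: [2.997, 0.935, 0.001]
force: [1.8, -5.0, 0.4]
opening: 0.317
finger_force: 12.0
```

Run:
```python
from h import *
s=env.read_state(); print({k:np.round(s[k],4).tolist() for k in('clock','ee_pos','ee_rot','opening','force','moment')})
im,d,m=shot('side'); a,_,_=shot('wrist')
cv2.imwrite('pics/w3.png',np.hstack([cv2.resize(im[225:345,275:435],(400,300)),cv2.resize(a[60:420,80:560],(400,300))]))
```

```text
{'clock': 3.9, 'ee_pos': [0.4859, -0.2003, 0.364], 'ee_rot': [2.9971, 0.935, 0.0006], 'opening': 0.3166, 'force': [1.7555, -5.036, 0.436], 'moment': [-0.9773, -0.3443, -0.1389]}
```

View pics/w3.png

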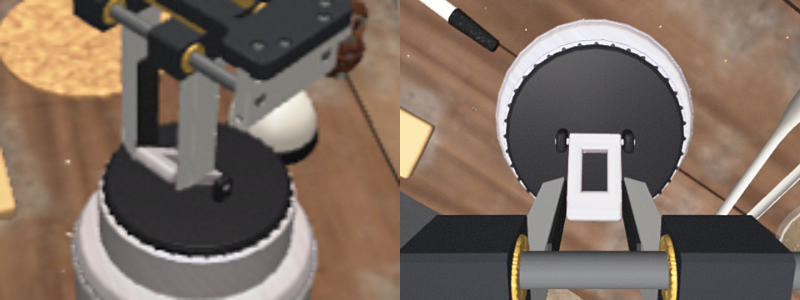

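The tab is following the arc at about 40°, gripped between the pads. I'll finish the arc with a slight sideways relief.

Call:
{"method": "carry_out", "body": {
  "deltas": [
    [0.01, 0.005, 0.011, 0, 0, 0, 0],
    [0.01, 0.005, 0.011, 0, 0, 0, 0],
    [0.0207, 0.012, 0.02, 0, 0, 0, 0],
    [0.0207, 0.012, 0.02, 0, 0, 0, 0],
    [0.0325, 0.02, 0.0266, 0, 0, 0, 0],
    [0.0325, 0.02, 0.0266, 0, 0, 0, 0],
    [0.045, 0.0285, 0.031, 0, 0, 0, 0],
    [0.045, 0.0285, 0.031, 0, 0, 0, 0],
    [0.058, 0.0375, 0.032, 0, 0, 0, 0],
    [0.058, 0.0375, 0.032, 0, 0, 0, 0],
    [0.0645, 0.042, 0.0317, 0, 0, 0, 0],
    [0.0645, 0.042, 0.0317, 0, 0, 0, 0]
  ]
}}

```text
clock: 5.2
ee_pos: [0.5113, -0.1831, 0.3768]
ee_rot: [2.999, 0.935, 0.0]
force: [-0.9, -3.4, 5.2]
opening: 0.308
finger_force: 12.0
```

Run:
```python
from h import *
s=env.read_state(); print({k:np.round(s[k],4).tolist() for k in('clock','ee_pos','ee_rot','opening','force','moment','joint_pos')})
im,d,m=shot('side'); a,_,_=shot('wrist')
cv2.imwrite('pics/w4.png',np.hstack([cv2.resize(im[225:345,275:435],(400,300)),cv2.resize(a[60:420,80:560],(400,300))]))
```

```text
{'clock': 5.2, 'ee_pos': [0.5113, -0.1831, 0.3768], 'ee_rot': [2.9987, 0.9351, 0.0004], 'opening': 0.3076, 'force': [-0.9141, -3.4146, 5.214], 'moment': [-0.8965, 0.2721, 0.0059], 'joint_pos': [-0.4719, 0.2453, 1.6192, -0.0002, 1.2767, 0.4943]}
```

View pics/w4.png

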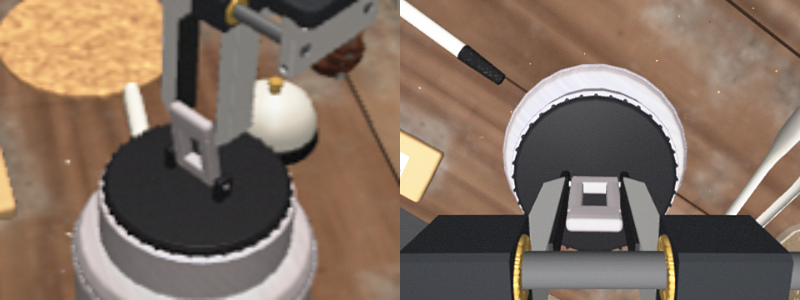

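The tab looks about upright in both views. I'll check its angle by depth.

Run:
```python
from h import *
for n in('wrist','side'):
    im,d,m=load(n); P,u,v=cloud(m,d); c=im[v,u].astype(int)
    th=np.radians(34.5); X=np.array([np.cos(th),np.sin(th)]);Y=np.array([-X[1],X[0]])
    a=(P[:,:2]-[.5085,-.185])@X; b=(P[:,:2]-[.5085,-.185])@Y; z=P[:,2]-.147
    g=(abs(b)<.0125)&(z>.004)&(z<.055)&(abs(a)<.045)&(c.min(1)>110)
    for lo in np.arange(.004,.052,.006):
        k=g&(z>=lo)&(z<lo+.006)
        if k.sum()>5: print(n,round(lo,3),k.sum(),np.round(np.percentile(a[k],[10,50,90])*1e3,1))
```

```text
wrist 0.004 545 [-2.9  1.8  3.7]
wrist 0.01 131 [1.5 2.2 2.7]
wrist 0.016 133 [0.7 1.2 1.8]
wrist 0.022 165 [-0.6  0.2  0.8]
wrist 0.028 204 [-1.6 -1.  -0.4]
wrist 0.034 405 [-2.5 -1.9 -1.2]
wrist 0.04 1072 [-9.4 -4.4 -2.5]
wrist 0.046 206 [-8.2 -5.9 -4.1]
side 0.004 40 [-5.9 -3.5 -0.7]
side 0.04 43 [-12.4 -11.3  -8.7]
side 0.046 39 [-10.9  -8.4  -6.4]
```

Call:
{"method": "carry_out", "body": {
  "deltas": [
    [0.006, 0.004, 0.001, 0, 0, 0, 0],
    [0.012, 0.008, 0.001, 0, 0, 0, 0],
    [0.016, 0.011, 0.001, 0, 0, 0, 0],
    [0.016, 0.011, 0.001, 0, 0, 0, 0]
  ]
}}

```text
clock: 5.7
ee_pos: [0.518, -0.1786, 0.3763]
ee_rot: [-2.999, -0.936, 0.0]
force: [0.1, -4.3, 2.6]
opening: 0.272
finger_force: 12.0
```

```bash
cat > tab.py <<'E'
from h import *
s=env.read_state(); print({k:np.round(s[k],4).tolist() for k in('clock','ee_pos','opening','force','moment')})
im,d,m=shot('wrist'); P,u,v=cloud(m,d); c=im[v,u].astype(int)
th=np.radians(34.5); X=np.array([np.cos(th),np.sin(th)]);Y=np.array([-X[1],X[0]])
a=(P[:,:2]-[.5085,-.185])@X; b=(P[:,:2]-[.5085,-.185])@Y; z=P[:,2]-.147
g=(abs(b)<.0125)&(z>.012)&(z<.036)&(abs(a)<.045)&(c.min(1)>110)
p=np.polyfit(z[g],a[g],1); print('angle',np.pi/2+np.arctan(p[0]),'face at z=.025',np.polyval(p,.025))
E
python3 tab.py
```

```text
{'clock': 5.7, 'ee_pos': [0.518, -0.1786, 0.3763], 'opening': 0.2717, 'force': [0.1107, -4.3092, 2.6425], 'moment': [-0.9251, 0.0109, 0.0611]}
angle 1.5808462944422739 face at z=.025 0.004383187508744758
```

Call:
{"method": "carry_out", "body": {
  "deltas": [
    [0, 0, 0, 0, 0, 0, 0.5],
    [0, 0, 0, 0, 0, 0, 0.5],
    [0, 0, 0, 0, 0, 0, 0.5],
    [0, 0, 0.05, 0, 0, 0, 0.5],
    [0, 0, 0.11, 0, 0, 0, 0.5],
    [-0.024, -0.016, 0.11, 0, 0, -0.99, 0.5],
    [-0.024, -0.016, 0.11, 0, 0, -0.99, 0.5],
    [-0.024, -0.016, 0.11, 0, 0, -0.99, 0.5],
    [-0.024, -0.016, 0.11, 0, 0, -0.99, 0.5],
    [-0.024, -0.016, 0.11, 0, 0, -0.99, 0.5],
    [-0.024, -0.016, 0.11, 0, 0, -0.99, 0.5],
    [-0.024, -0.016, 0.11, 0, 0, -0.99, 0.5],
    [-0.024, -0.016, 0.11, 0, 0, -0.99, 0.5],
    [-0.024, -0.016, 0.11, 0, 0, -0.99, 0.5],
    [-0.024, -0.016, 0.11, 0, 0, -0.99, 0.5],
    [-0.024, -0.016, 0.11, 0, 0, -0.99, 0.5],
    [-0.024, -0.016, 0.11, 0, 0, -0.99, 0.5]
  ]
}}

```text
clock: 7.45
ee_pos: [0.5081, -0.1846, 0.4202]
ee_rot: [-2.793, 1.437, 0.003]
force: [0.4, 0.6, 0.3]
opening: 0.502
finger_force: 0.0
```

Run:
```python
from h import *
s=env.read_state(); print({k:np.round(s[k],4).tolist() for k in('clock','ee_pos','ee_rot','opening','force','moment','joint_pos')}); j=s['joint_pos']; print(np.degrees(j[0]-j[5]))
im,d,m=shot('side');P,u,v=cloud(m,d); c=im[v,u].astype(int)
a,d2,m2=shot('wrist')
for q,I,D in((m,im,d),(m2,a,d2)):
    P,u,v=cloud(q,D); c=I[v,u].astype(int)
    N=P[:,:2]-[.5085,-.185]
    k=(np.linalg.norm(N,axis=1)<.03)&(P[:,2]>.185)&(P[:,2]<.2)&(c.min(1)>100)
    if k.sum()>5:
        r=cv2.minAreaRect(P[k,:2].astype(np.float32)); print('tabtop',k.sum(),P[k].mean(0),r)
    L=(abs(P[:,2]-0.137)<0.006)&(c.max(1)<90)&(np.linalg.norm(N,axis=1)<.065)
    print('lid',cv2.minEnclosingCircle(onplane(q,np.c_[u,v][L],.137)[:,:2].astype(np.float32)))
cv2.imwrite('pics/w5.png',np.hstack([cv2.resize(im[225:345,275:435],(400,300)),cv2.resize(a[60:420,80:560],(400,300))]))
```

```text
{'clock': 7.45, 'ee_pos': [0.5081, -0.1846, 0.4202], 'ee_rot': [-2.7925, 1.4368, 0.0026], 'opening': 0.502, 'force': [0.3753, 0.5511, 0.2625], 'moment': [0.1035, 0.0069, -0.0146], 'joint_pos': [-0.4776, 0.2158, 1.5493, 0.0012, 1.3781, 2.0434]}
-144.4404440360671
tabtop 144 [ 0.50736125 -0.18898159  0.1916275 ] ((0.5085948705673218, -0.1880386471748352), (0.009329479187726974, 0.028301453217864037), 30.400545120239258)
lid ((0.5080652832984924, -0.18952077627182007), 0.05676930770277977)
tabtop 825 [ 0.50970309 -0.18626715  0.19284925] ((0.5090856552124023, -0.18545158207416534), (0.007982478477060795, 0.029468687251210213), 33.89806365966797)
lid ((0.5083833336830139, -0.18526653945446014), 0.05542130395770073)
```

View pics/w5.png

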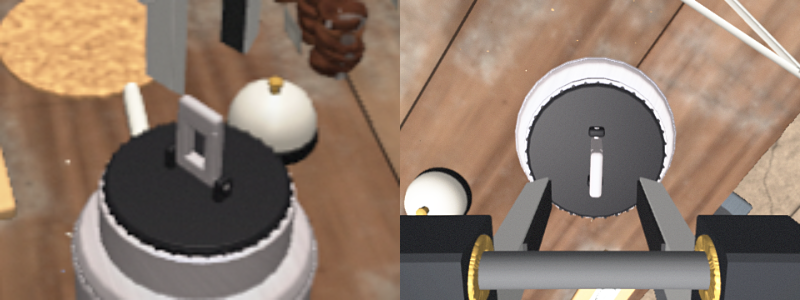

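The tab stands upright and the lid hasn't moved. In the wrist view the tab sits between the open fingers. I'll descend and pinch it across its thickness.

Call:
{"method": "carry_out", "body": {
  "deltas": [
    [0.002, -0.002, -0.08, 0, 0, -0.013, 0.5],
    [0.002, -0.002, -0.14, 0, 0, -0.013, 0.5],
    [0.002, -0.002, -0.155, 0, 0, -0.013, 0.5],
    [0.002, -0.002, -0.155, 0, 0, -0.013, 0],
    [0.002, -0.002, -0.155, 0, 0, -0.013, 0],
    [0.002, -0.002, -0.155, 0, 0, -0.013, 0],
    [0.002, -0.002, -0.155, 0, 0, -0.013, 0],
    [0.002, -0.002, -0.155, 0, 0, -0.013, 0],
    [0.002, -0.002, -0.155, 0, 0, -0.013, 0],
    [0.002, -0.002, -0.155, 0, 0, -0.013, 0],
    [0.002, -0.002, -0.155, 0, 0, -0.013, 0]
  ],
  "squeeze": 20
}}

```text
clock: 8.65
ee_pos: [0.5086, -0.1865, 0.3592]
ee_rot: [2.777, -1.465, 0.0]
force: [-4.4, -2.8, 5.7]
opening: 0.084
finger_force: 20.0
```

```bash
cat > st.py <<'E'
from h import *
s=env.read_state(); j=s['joint_pos']; print({k:np.round(s[k],4).tolist() for k in('clock','ee_pos','opening','force','moment','finger_force')},'yaw',round(float(np.degrees(j[0]-j[5])),2),'j6',j[5])
E
python3 st.py
```

```text
{'clock': 8.65, 'ee_pos': [0.5086, -0.1865, 0.3592], 'opening': 0.0842, 'force': [-4.3852, -2.84, 5.7272], 'moment': [-0.4891, 0.8381, -0.0859], 'finger_force': 20.0007} yaw -145.68 j6 2.0633566816962703
```

Call:
{"method": "carry_out", "body": {
  "deltas": [
    [-0.001, -0.001, 0, 0, 0, 0.033, 0],
    [-0.002, -0.001, 0, 0, 0, 0.067, 0],
    [-0.002, -0.001, 0, 0, 0, 0.1, 0],
    [-0.002, -0.001, 0, 0, 0, 0.133, 0],
    [-0.002, -0.001, 0, 0, 0, 0.167, 0],
    [-0.002, -0.001, 0, 0, 0, 0.2, 0],
    [-0.002, -0.001, 0, 0, 0, 0.233, 0],
    [-0.002, -0.001, 0, 0, 0, 0.267, 0],
    [-0.002, -0.001, 0, 0, 0, 0.267, 0]
  ]
}}

```text
clock: 9.55
ee_pos: [0.5089, -0.1862, 0.3593]
ee_rot: [-3.022, 0.856, -0.004]
force: [-0.6, -0.3, 4.4]
opening: 0.083
finger_force: 20.0
```

```bash
python3 st.py
python3 - <<'E'
from h import *
a,d,m=shot('wrist'); cv2.imwrite('pics/w6.png',a[40:400,100:540])
E
```

```text
{'clock': 9.55, 'ee_pos': [0.5089, -0.1862, 0.3593], 'opening': 0.0829, 'force': [-0.5777, -0.3023, 4.3806], 'moment': [-0.0026, 0.063, -0.1132], 'finger_force': 20.0003} yaw -121.61 j6 1.6428016250797912
```

View pics/w6.png

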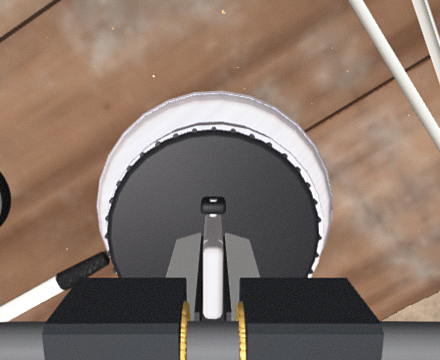

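The lid turns with the tool and the moment is small (-0.11). I'll go on in 4° steps, checking the moment after each.

Call:
{"method": "carry_out", "body": {
  "deltas": [
    [0, 0, 0, 0, 0, 0.022, 0],
    [0, 0, 0, 0, 0, 0.044, 0],
    [0, 0, 0, 0, 0, 0.044, 0]
  ]
}}

```text
clock: 9.9
ee_pos: [0.5089, -0.1862, 0.3593]
ee_rot: [-3.049, 0.752, -0.004]
force: [-0.6, -0.1, 4.8]
opening: 0.084
finger_force: 20.0
```

```bash
python3 st.py
```

```text
{'clock': 9.9, 'ee_pos': [0.5089, -0.1862, 0.3593], 'opening': 0.0836, 'force': [-0.5534, -0.0716, 4.7699], 'moment': [-0.0321, 0.0755, -0.0581], 'finger_force': 20.0005} yaw -117.68 j6 1.5742757558025917
```

Call:
{"method": "carry_out", "body": {
  "deltas": [
    [0, 0, 0, 0, 0, 0.022, 0],
    [0, 0, 0, 0, 0, 0.044, 0],
    [0, 0, 0, 0, 0, 0.044, 0]
  ]
}}

```text
clock: 10.2
ee_pos: [0.5089, -0.1861, 0.3594]
ee_rot: [-3.074, 0.646, -0.005]
force: [0.2, 0.0, 6.1]
opening: 0.088
finger_force: 20.0
```

```bash
python3 st.py
```

```text
{'clock': 10.2, 'ee_pos': [0.5089, -0.1861, 0.3594], 'opening': 0.0881, 'force': [0.159, 0.0336, 6.0954], 'moment': [0.066, 0.0312, -0.0455], 'finger_force': 20.0005} yaw -113.72 j6 1.5051284200829746
```

Call:
{"method": "carry_out", "body": {
  "deltas": [
    [0, 0, 0, 0, 0, 0.015, 0],
    [0, 0, 0, 0, 0, 0.03, 0],
    [0, 0, 0, 0, 0, 0.03, 0]
  ]
}}

```text
clock: 10.5
ee_pos: [0.5089, -0.1861, 0.3596]
ee_rot: [-3.088, 0.574, -0.005]
force: [-0.3, 0.7, 6.8]
opening: 0.083
finger_force: 20.0
```

```bash
python3 st.py
python3 - <<'E'
from h import *
a,d,m=shot('wrist')
P,u,v=cloud(m,d); c=a[v,u].astype(int)
k=(np.linalg.norm(P[:,:2]-[.5085,-.1855],axis=1)<.025)&(P[:,2]>.188)&(P[:,2]<.2)&(c.min(1)>110)
r=cv2.minAreaRect(P[k,:2].astype(np.float32)); print(k.sum(),r)
# ear position (dark blob near hinge end) for lid yaw
cv2.imwrite('pics/w7.png',cv2.resize(a[200:340,250:390],None,fx=4,fy=4))
E
```

```text
{'clock': 10.5, 'ee_pos': [0.5089, -0.1861, 0.3596], 'opening': 0.0829, 'force': [-0.3385, 0.7261, 6.8484], 'moment': [0.1089, 0.0841, -0.0572], 'finger_force': 20.0007} yaw -111.02 j6 1.4581305211737725
2116 ((0.5142493844032288, -0.18232589960098267), (0.028036097064614296, 0.030420808121562004), 40.73664855957031)
```

Call:
{"method": "carry_out", "body": {
  "deltas": [
    [0, 0, 0, 0, 0, 0.022, 0],
    [0, 0, 0, 0, 0, 0.044, 0],
    [0, 0, 0, 0, 0, 0.044, 0]
  ]
}}

```text
clock: 10.85
ee_pos: [0.5088, -0.1862, 0.3596]
ee_rot: [-3.106, 0.467, -0.004]
force: [-0.9, 0.1, 6.4]
opening: 0.085
finger_force: 20.0
```

```bash
python3 st.py
```

```text
{'clock': 10.85, 'ee_pos': [0.5088, -0.1862, 0.3596], 'opening': 0.0849, 'force': [-0.9317, 0.0998, 6.3913], 'moment': [0.0413, 0.1662, -0.2157], 'finger_force': 20.0007} yaw -107.08 j6 1.3892336160134517
```

Call:
{"method": "carry_out", "body": {
  "deltas": [
    [0, 0, 0, 0, 0, 0.011, 0],
    [0, 0, 0, 0, 0, 0.022, 0],
    [0, 0, 0, 0, 0, 0.022, 0]
  ]
}}

```text
clock: 11.15
ee_pos: [0.5087, -0.1862, 0.3596]
ee_rot: [-3.114, 0.414, -0.004]
force: [-1.5, -0.5, 7.6]
opening: 0.088
finger_force: 20.0
```

```bash
python3 st.py
```

```text
{'clock': 11.15, 'ee_pos': [0.5087, -0.1862, 0.3596], 'opening': 0.0876, 'force': [-1.5369, -0.5029, 7.551], 'moment': [0.0067, 0.2859, -0.3123], 'finger_force': 20.0009} yaw -105.14 j6 1.3552443125339952
```

The moment has grown to -0.31 at 40° turned, so this is the stop. I'll ease back 1.5° and try a small lift.

Call:
{"method": "carry_out", "body": {
  "deltas": [
    [0, 0, 0, 0, 0, -0.017, 0],
    [0, 0, 0, 0, 0, -0.017, 0],
    [0, 0, 0.004, 0, 0, -0.017, 0],
    [0, 0, 0.008, 0, 0, -0.017, 0],
    [0, 0, 0.012, 0, 0, -0.017, 0],
    [0, 0, 0.012, 0, 0, -0.017, 0]
  ],
  "squeeze": 25
}}

```text
clock: 11.75
ee_pos: [0.5083, -0.1859, 0.3628]
ee_rot: [-3.107, 0.454, 0.002]
force: [1.0, 0.6, -3.8]
opening: 0.08
finger_force: 25.0
```

```bash
python3 st.py
```

```text
{'clock': 11.75, 'ee_pos': [0.5083, -0.1859, 0.3628], 'opening': 0.0803, 'force': [1.008, 0.6474, -3.8299], 'moment': [0.2119, -0.4274, -0.3447], 'finger_force': 24.9995} yaw -106.59 j6 1.3806456379554657
```

Call:
{"method": "carry_out", "body": {
  "deltas": [
    [0, 0, 0, 0, 0, -0.011, 0],
    [0, 0, 0, 0, 0, -0.022, 0],
    [0, 0, 0.004, 0, 0, -0.022, 0],
    [0, 0, 0.008, 0, 0, -0.022, 0],
    [0, 0, 0.008, 0, 0, -0.022, 0]
  ]
}}

```text
clock: 12.25
ee_pos: [0.5082, -0.1862, 0.367]
ee_rot: [-3.1, 0.506, -0.0]
force: [0.9, 1.5, -2.2]
opening: 0.082
finger_force: 25.0
```

```bash
python3 st.py
```

```text
{'clock': 12.25, 'ee_pos': [0.5082, -0.1862, 0.367], 'opening': 0.0825, 'force': [0.9009, 1.4878, -2.1874], 'moment': [0.4854, -0.3528, -0.0593], 'finger_force': 24.9997} yaw -108.54 j6 1.4146864409815698
```

Only about 2 N of weight is hanging on the tool, so the lid is free. I'll lift it straight out.

Call:
{"method": "carry_out", "body": {
  "deltas": [
    [0, 0, 0.02, 0, 0, 0, 0],
    [0, 0, 0.045, 0, 0, 0, 0],
    [0, 0, 0.08, 0, 0, 0, 0],
    [0, 0, 0.13, 0, 0, 0, 0],
    [0, 0, 0.18, 0, 0, 0, 0],
    [0, 0, 0.18, 0, 0, 0, 0]
  ]
}}

```text
clock: 12.85
ee_pos: [0.5086, -0.187, 0.4424]
ee_rot: [3.097, -0.506, 0.01]
force: [0.1, -0.4, -2.5]
opening: 0.085
finger_force: 25.0
```

```bash
python3 st.py
python3 - <<'E'
from h import *
im,d,m=shot('side'); a,_,_=shot('scene')
cv2.imwrite('pics/w8.png',np.hstack([cv2.resize(im[165:345,255:495],(400,300)),cv2.resize(a[150:330,300:540],(400,300))]))
E
```

```text
{'clock': 12.85, 'ee_pos': [0.5086, -0.187, 0.4424], 'opening': 0.0849, 'force': [0.1244, -0.4424, -2.4911], 'moment': [0.0544, -0.0241, -0.1054], 'finger_force': 24.9997} yaw -108.57 j6 1.4146256337652918
```

View pics/w8.png

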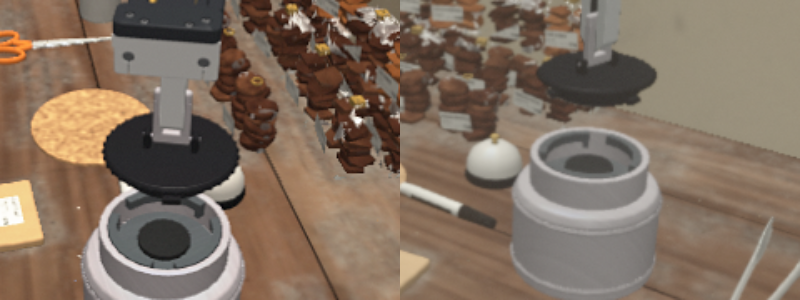

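The lid is out and level above the open neck, and the scene view confirms it is clear of the rim. I'll carry it over the mat.

Call:
{"method": "carry_out", "body": {
  "deltas": [
    [-0.003, 0.04, 0, 0, 0, 0, 0],
    [-0.008, 0.12, 0, 0, 0, 0, 0],
    [-0.014, 0.2, 0, 0, 0, 0, 0],
    [-0.02, 0.28, 0, 0, 0, 0, 0],
    [-0.025, 0.36, 0, 0, 0, 0, 0],
    [-0.03, 0.44, 0, 0, 0, 0, 0],
    [-0.036, 0.52, 0, 0, 0, 0, 0],
    [-0.042, 0.6, 0, 0, 0, 0, 0],
    [-0.048, 0.68, 0, 0, 0, 0, 0],
    [-0.054, 0.76, 0, 0, 0, 0, 0],
    [-0.056, 0.808, 0, 0, 0, 0, 0],
    [-0.056, 0.808, 0, 0, 0, 0, 0],
    [-0.056, 0.808, -0.1, 0, 0, 0, 0],
    [-0.056, 0.808, -0.2, 0, 0, 0, 0],
    [-0.056, 0.808, -0.28, 0, 0, 0, 0],
    [-0.056, 0.808, -0.34, 0, 0, 0, 0],
    [-0.056, 0.808, -0.36, 0, 0, 0, 0],
    [-0.056, 0.808, -0.36, 0, 0, 0, 0]
  ]
}}

```text
clock: 14.75
ee_pos: [0.4852, 0.1365, 0.2934]
ee_rot: [3.099, -0.507, -0.005]
force: [0.0, 0.5, -1.5]
opening: 0.084
finger_force: 25.0
```

```bash
python3 st.py
python3 - <<'E'
from h import *
im,d,m=shot('side'); a,_,_=shot('scene')
P,u,v=cloud(m,d); c=im[v,u].astype(int)
M=(np.linalg.norm(P[:,:2]-[.487,.137],axis=1)<0.1)&(abs(P[:,2]-.006)<.008)&(c[:,2]>140)&(c[:,2]-c[:,0]>50)
g=onplane(m,np.c_[u,v][M],.006)[:,:2]; print('mat',cv2.minEnclosingCircle(g.astype(np.float32)))
cv2.imwrite('pics/w9.png',np.hstack([cv2.resize(im[135:315,225:465],(400,300)),cv2.resize(a[150:330,180:420],(400,300))]))
E
```

```text
{'clock': 14.75, 'ee_pos': [0.4852, 0.1365, 0.2934], 'opening': 0.084, 'force': [0.035, 0.4735, -1.4977], 'moment': [0.0636, 0.0123, -0.0086], 'finger_force': 24.9996} yaw -108.59 j6 2.031402850756409
mat ((0.47766491770744324, 0.12903746962547302), 0.09315697103738785)
```

View pics/w9.png

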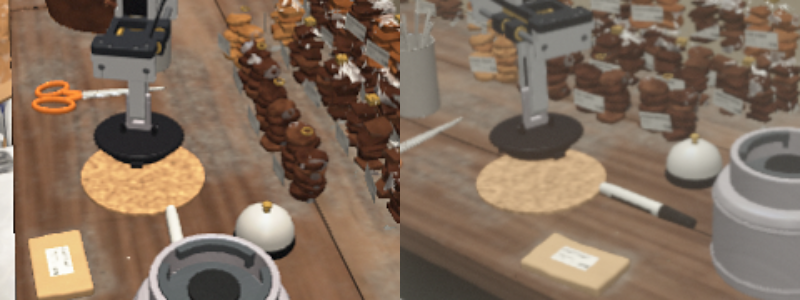

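The lid hangs level over the mat, with nothing else disturbed. I'll lower it gently.

Call:
{"method": "carry_out", "body": {
  "deltas": [
    [0, 0, -0.02, 0, 0, 0, 0],
    [0, 0, -0.04, 0, 0, 0, 0],
    [0, 0, -0.06, 0, 0, 0, 0],
    [0, 0, -0.08, 0, 0, 0, 0],
    [0, 0, -0.09, 0, 0, 0, 0],
    [0, 0, -0.096, 0, 0, 0, 0],
    [0, 0, -0.1, 0, 0, 0, 0],
    [0, 0, -0.103, 0, 0, 0, 0],
    [0, 0, -0.105, 0, 0, 0, 0],
    [0, 0, -0.105, 0, 0, 0, 0]
  ]
}}

```text
clock: 15.85
ee_pos: [0.4859, 0.1369, 0.2527]
ee_rot: [3.1, -0.507, 0.0]
force: [-0.5, -0.1, -1.3]
opening: 0.085
finger_force: 25.0
```

Call:
{"method": "carry_out", "body": {
  "deltas": [
    [0, 0, -0.002, 0, 0, 0, 0],
    [0, 0, -0.003, 0, 0, 0, 0],
    [0, 0, -0.004, 0, 0, 0, 0],
    [0, 0, -0.005, 0, 0, 0, 0],
    [0, 0, -0.005, 0, 0, 0, 0]
  ]
}}

```text
clock: 16.35
ee_pos: [0.4858, 0.1368, 0.2507]
ee_rot: [3.1, -0.506, 0.0]
force: [-0.9, -0.7, -0.9]
opening: 0.086
finger_force: 25.0
```

Call:
{"method": "carry_out", "body": {
  "deltas": [
    [0, 0, -0.002, 0, 0, 0, 0],
    [0, 0, -0.003, 0, 0, 0, 0],
    [0, 0, -0.004, 0, 0, 0, 0],
    [0, 0, -0.005, 0, 0, 0, 0],
    [0, 0, -0.005, 0, 0, 0, 0]
  ]
}}

```text
clock: 16.85
ee_pos: [0.4858, 0.1367, 0.2498]
ee_rot: [3.1, -0.506, 0.001]
force: [-3.1, -3.1, 9.5]
opening: 0.084
finger_force: 25.0
```

The lid is seated, with 9.5 N of contact. I'll release it and retreat straight up.

Call:
{"method": "carry_out", "body": {
  "deltas": [
    [0, 0, 0.002, 0, 0, 0, 0],
    [0, 0, 0.002, 0, 0, 0, 0.5],
    [0, 0, 0.002, 0, 0, 0, 0.5],
    [0, 0, 0.002, 0, 0, 0, 0.5],
    [0, 0, 0.002, 0, 0, 0, 0.5],
    [0, 0, 0.002, 0, 0, 0, 0.5],
    [0, 0, 0.002, 0, 0, 0, 0.5],
    [0, 0, 0.05, 0, 0, 0, 0.5],
    [0, 0, 0.13, 0, 0, 0, 0.5],
    [0, 0, 0.25, 0, 0, 0, 0.5],
    [0, 0, 0.4, 0, 0, 0, 0.5],
    [0, 0, 0.4, 0, 0, 0, 0.5],
    [0, 0, 0.4, 0, 0, 0, 0.5]
  ]
}}

```text
clock: 18.15
ee_pos: [0.4861, 0.137, 0.4106]
ee_rot: [-3.099, 0.506, -0.007]
force: [-0.8, 0.1, -0.5]
opening: 0.501
finger_force: 0.0
```

```bash
python3 st.py
python3 - <<'E'
from h import *
im,d,m=shot('wrist'); P,u,v=cloud(m,d); c=im[v,u].astype(int)
N=np.linalg.norm(P[:,:2]-[.486,.137],axis=1)
L=(N<.08)&(c.max(1)<90)&(abs(P[:,2]-.028)<.008)
print('lid',cv2.minEnclosingCircle(onplane(m,np.c_[u,v][L],.028)[:,:2].astype(np.float32)),P[L,2].mean(),np.linalg.lstsq(np.c_[P[L,:2],np.ones(L.sum())],P[L,2],rcond=None)[0])
M=(N<.1)&(abs(P[:,2]-.006)<.006)&(c[:,2]>140)&(c[:,2]-c[:,0]>50)
print('mat',cv2.minEnclosingCircle(onplane(m,np.c_[u,v][M],.006)[:,:2].astype(np.float32)))
cv2.imwrite('pics/w10.png',im)
E
```

```text
{'clock': 18.15, 'ee_pos': [0.4861, 0.137, 0.4106], 'opening': 0.501, 'force': [-0.8485, 0.149, -0.4941], 'moment': [0.0858, 0.0187, 0.002], 'finger_force': 0.0} yaw -108.55 j6 2.0314246453182316
lid ((0.4859260022640228, 0.1383236050605774), 0.05514562129974365) 0.027913109638418164 [0.00058577 0.00126766 0.02746058]
mat ((0.48708999156951904, 0.13657942414283752), 0.098725326359272)
```

View pics/w10.png

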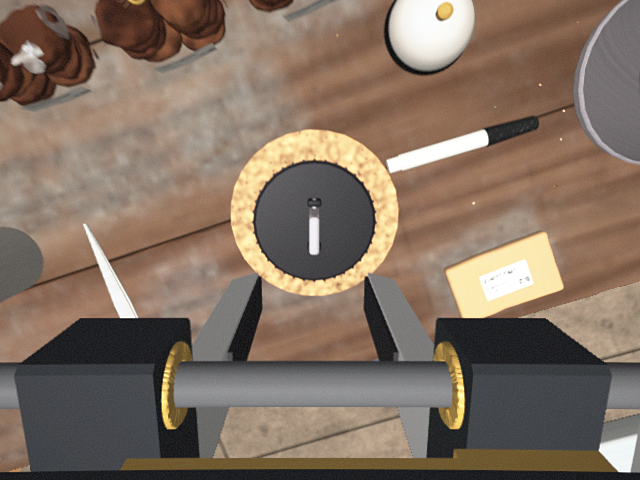

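The lid (centre 314,220) lies flat and centred on the mat (centre 315,212), with its top at 0.028 m and the tab upright. The pen, bell and packet are undisturbed and the gripper is clear, so I'll hand in.

```bash
python3 -c "
from bench import env
print(env.job_done())"
```

```text
the job is handed in; nothing more can be done
None
```

I opened the canister and handed the job in: the lid, turned about 40° to its stop, lies flat, near the mat's centre and released, with the pen, packet and bell apparently undisturbed; no verdict was returned.

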